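# Dock the glue flask in the dosing station

## Robot

A 6-joint arm with a two-finger parallel gripper is mounted at the origin on a cart in front of the work surface, level with it; the furniture and walls round the work are solid. World frame = base frame: x ahead of the robot, y to its left, z up, the work surface at z = 0. Lengths are in m, angles in rad, forces in N, time in s.
With the tool pointing down it reaches from about 0.25 to 0.8 m from the base axis. Payload 8.5 kg.
Tool frame: the origin (TCP) lies midway between the tips of the shut fingers; the grasp point (between the pads) lies 19 mm behind it; z points along the fingers, y is the direction in which the jaws open and shut (so a half turn about z gives the same grasp; the last joint's range is limited). The gripper opens to 85 mm and grips with 20 to 120 N. Pads are 22 mm wide; open, the fingers measure 114 mm over their backs; the gripper's body (76 mm by 85 mm) begins 54 mm behind the grasp point. The pads swing forward as they close: fully open they stand 13 mm farther back than shut.
Start: joints at [0, 0.238, -0.013, 1.319, 0, 1.571], TCP at [0.525, -0, 0.231] pointing down, gripper open.
Joint ranges: [-2.66, 2.66], [-1.03, 1.9], [-1.14, 1.46], [-1.82, 2.27], [-1.45, 1.34], [-3.14, 3.14]. Speed limits (rad/s): [2.22, 2.22, 2.79, 3.14, 3.14, 3.14].

## Interface

Orientations are given as a unit quaternion [x, y, z, w].
In Python, from plant import ctrl gives the robot as it stands.
- The arm moves only by the tool move_arm, never from a script. Its argument "steps" is one flat list of numbers, 4 for each row, row after row: the shift along the tool's x, y, z in m, then the turn about the tool's z in degrees. In form: [x, y, z, spin, x, y, z, spin, ...]. A call has 1 to 12 rows; each row is the pose to reach, as a shift and turn from the pose commanded when the call began, along the tool's axes at that moment; what a row does not reach only later rows make up. A row lasts 1/8 s, in which the tool goes at most 62.5 mm and 10.7 degrees, less where a joint would pass 70% of its speed; a pose out of reach is approached as far as the arm can. A call with a gripper value outside its range is refused whole. "grip" is the closure, from 0 (fully open) to 1 (shut), set as the call begins (left out, the last holds). The fingers move at their own pace and stop on an object; "squeeze" is the grip in N (left out, the last holds). Time passes only in rows, so rows that repeat a pose let the fingers close. It gives the time, the measured TCP pose, the force and the opening at its end, in the units of the state.
- ctrl.state(): the state, without advancing time (a new reading comes with each control period).
- ctrl.read_camera(name): name is "scene" or "side" or "wrist"; returns a dict with "image" (400x640x3 uint8, blue, green, red), "K" (3x3 intrinsics, pixels), "world_from_camera" (4x4, takes a point from camera to world coordinates). Camera axes: x right, y down, z forward; pixel columns grow to the right and rows downward; lengths in m; the calibration is good to about 2 mm. A picture is of the moment at which its call begins. There is no depth.
- ctrl.sign_off(): hands the job in, once; it reports no verdict.
The state is a dict: "t": time; "joint_positions": joint angles; "joint_velocities": joint speeds; "joint_torque": joint torques, N m; "ee_pos": TCP position; "eef_rot": TCP orientation; "contact_force": force on the tool from outside, world axes, zero at the start; "wrist_torque": the same for the moment, N m; "grip_width": finger opening in m.
Only numpy, scipy, OpenCV 4.12 (cv2) and the standard library are available. Lean on these libraries where they do the work, as an engineer would, in place of code of your own. Each camera call takes 0.05 s, during which the arm holds its last target.

## Task

Get the glue dosing dock ready: first raise its stiff hinged screen by the red knob until it stands open at 60 degrees and let go of it. Then take the amber flask with the black cap, set it upright in the yellow sprung ring and press it down until the ring is at its stop, level with the rim of the steel cup; finish while still holding the flask pressed down there. Leave the green flask and the tape dispenser where they are.

Things in the scene. Friction and masses are not known exactly. Their poses are not given: they have to be found in the camera images.
- dock: the dosing dock, fixed to the table: a grey foot plate (150 mm in x, 280 mm in y, 16 mm high) that carries a white console (+y half, 46 mm high, with the black screen folded on it) and a dark steel cup with the sprung ring (-y half, axis at y = -85 mm; cup 88 mm across outside, rim 50 mm above the table). Origin on the table under the plate's middle (5 mm from its centre in y); own -x faces the robot at yaw 0, z up.
- screen (a joint): angle of the screen in rad: 0 = folded flat on the console, 1.047 = 60 degrees open, stop at 1.75. The hinge lies along the dock's y axis at the far (+x) edge; the front edge with the knob rises and swings away from the robot. The hinge is stiff: it takes about 3 N at the knob and stays where it is left. It starts shut or a little open.
- screen_hinge (a point): point on the screen's hinge axis, at the middle of its width, 55 mm above the table; fixed to the dock.
- knob (a point): centre of the red ball knob, 20 mm across, on a 10 mm thick stem that sticks out of the middle of the screen's front edge; it lies 154 mm from the hinge axis and 38 mm beyond the screen's edge, 56 mm above the table when shut; with the screen at 60 degrees it is 189 mm above the table, so carry things over or round it. The screen is a plate 116 x 126 mm, 10 mm thick. Moves with the screen.
- ring (a joint): how far the yellow ring is pressed down, in m: 0 = up, 0.015 = at the stop. The spring needs about 4 N to start and 13 N at the stop and pushes the ring back up when let go; the flask's weight alone does not move it.
- ring_top (a point): centre of the yellow ring's upper face; its z is up. The ring is 74 mm across outside, 52 mm inside, and slides straight down in the steel cup: its top is 66 mm above the table when up and 51 mm (level with the cup's rim) at the stop. The flask's ball sits on its inner edge, with the flask's origin about 13 mm below this point.
- amber_flask: loose round flask of amber glass with a black cap, 94 mm high, 0.13 to 0.21 kg: a ball 64 mm across (centre 32 mm up) on a foot 36 mm across, a neck 22 mm across, and a round cap 28 mm across from 72 to 94 mm up. Origin at the centre of the foot's underside, z up through the cap. May start on either side.
- amber_flask_cap (a point): middle of the black cap, on its axis, 83 mm above the flask's underside; the place to grip from above.
- green_flask: the same flask in green glass with a white cap, to be left standing; origin at the centre of its underside.
- tape_dispenser: grey desk tape dispenser, 52 x 177 x 98 mm (longest along its own y), 0.75 kg, off to the left; to be left alone. Origin at the centre of its underside.
Mind the look-alikes: they are no part of the job. Of the things like the amber_flask, leave any that is pink or purple; of the rest the larger one is meant.

How it is judged:
On the way, in this order (a step that is already met when the one before it is completed fails the run):
1. the screen stands open at 60 degrees (6 either way) and has been let go (value of joint screen between 0.94 and 1.155 rad and contact force between the fingers and dock below 0.2 N), for 0.3 s.
2. the amber flask sits upright in the ring (horizontal distance between amber_flask and ring_top below 0.005 m and z of amber_flask in the frame of ring_top between -0.019 and -0.008 m and angle between amber_flask's own z axis and vertical below 0.12 rad), for 0.1 s.
At the end, for the whole second after the job is handed in: Robot holds the amber flask pressed in the ring: ring at least 12.5 of 15 mm down, 7 N or more between flask and ring, flask within 5 mm of the ring axis, under 7 degrees tilt, still; robot touches no part of the dock; screen at 54 to 66 degrees (all of step 2 and value of joint screen between 0.94 and 1.155 rad and value of joint ring above 0.0125 m and contact force between amber_flask and dock above 7 N and contact force between any of the fingers, the arm and amber_flask above 3 N and contact force between each of the fingers, the arm and dock below 0.5 N and linear speed of amber_flask below 0.02 m/s); the arm keeps its last pose, push and grip.
It fails at once if the green flask is moved more than 25 mm or knocked over (distance of green_flask from where it was at the start of the episode above 0.025 m or angle between green_flask's own z axis and vertical above 0.4 rad).
It fails at once if the tape dispenser is moved more than 25 mm (distance of tape_dispenser from where it was at the start of the episode above 0.025 m).
It fails at once if the amber flask is tipped over (angle between amber_flask's own z axis and vertical above 0.8 rad).
It also fails if it takes over 58 s, if anything falls off the work surface, if the arm or the gripper's body presses on something with over 40 N, if the wrist force passes 120 N, or if a joint passes its speed limit or range.

## Working session

There is one attempt and no reset: what is moved stays moved. The work goes in short steps, Python scripts to look and compute and a tool call to move; the robot and the scene stay as the last step left them, time stands still between calls to the robot, and variables do not carry over. Pictures are saved under pics/ and viewed, and the job is handed in when it is done.

Besides the shell and the picture viewer there is one more tool, called after "Call:" as a command line: name --argument value ..., lists and objects as JSON in quotes. move_arm: Moves the arm, as the interface text tells. Its arguments: {"type":"object","properties":{"steps":{"type":"array"},"grip":{"type":"number"},"squeeze":{"type":"number"}},"required":["steps"]}

```bash
mkdir -p pics; ls; cat > h.py <<'E'
import numpy as np, cv2, sys
sys.path.insert(0,'.')
from plant import ctrl
def cam(n,f=None):
    d=ctrl.read_camera(n)
    if f: cv2.imwrite('pics/'+f,d['image'])
    return d
def ray(d,px):
    K=np.array(d['K']);T=np.array(d['world_from_camera'])
    v=T[:3,:3]@np.linalg.solve(K,[px[0],px[1],1.]);return T[:3,3],v/np.linalg.norm(v)
def plane(d,px,z):
    o,v=ray(d,px);return o+v*(z-o[2])/v[2]
def tri(rs):
    A=np.zeros((3,3));b=np.zeros(3)
    for o,v in rs:
        P=np.eye(3)-np.outer(v,v);A+=P;b+=P@o
    p=np.linalg.solve(A,b);return p,[np.linalg.norm((np.eye(3)-np.outer(v,v))@(p-o)) for o,v in rs]
def proj(d,p):
    T=np.linalg.inv(np.array(d['world_from_camera']));c=T[:3,:3]@np.array(p)+T[:3,3];q=np.array(d['K'])@c;return q[:2]/q[2]
E
python3 - <<'E'
from h import *
import pickle
D={n:cam(n,n+'0.png') for n in('scene','side','wrist')}
pickle.dump(D,open('d0.pkl','wb'))
s=ctrl.state();print(s)
for n in D: print(n,np.array(D[n]['world_from_camera']).round(3).tolist())
E
```

```text
pics
{'t': 0.15, 'joint_positions': array([-3.93690640e-06,  2.38639176e-01, -1.40293215e-02,  1.31918893e+00,
       -1.26679176e-05,  1.57085035e+00]), 'joint_velocities': array([ 1.42160246e-03, -3.42885777e-03,  2.52374649e-03,  5.63062770e-04,
        2.19758344e-04, -5.98251200e-05]), 'joint_torque': array([-5.83120764e-04, -5.39078343e+01,  3.46597445e+01,  1.44879267e-02,
       -3.84108148e-05, -6.07092011e-05]), 'ee_pos': array([ 5.24701090e-01, -5.95221620e-06,  2.30839478e-01]), 'eef_rot': array([ 7.07127170e-01,  7.07086193e-01, -3.79643292e-04, -3.70666933e-04]), 'contact_force': array([ 0.29724992, -0.26697351, -0.55302907]), 'wrist_torque': array([ 0.03886818,  0.05081784, -0.01902225]), 'grip_width': 0.08508535155143188}
scene [[-0.885, -0.209, 0.416, 0.104], [-0.465, 0.381, -0.799, 0.885], [0.008, -0.901, -0.434, 0.515], [0.0, 0.0, 0.0, 1.0]]
side [[-0.955, -0.196, 0.22, 0.294], [-0.295, 0.64, -0.71, 0.855], [-0.002, -0.743, -0.669, 0.761], [0.0, 0.0, 0.0, 1.0]]
wrist [[1.0, 0.001, -0.002, 0.526], [0.001, -0.947, -0.323, 0.081], [-0.002, 0.323, -0.947, 0.373], [0.0, 0.0, 0.0, 1.0]]
```

View pics/scene0.png

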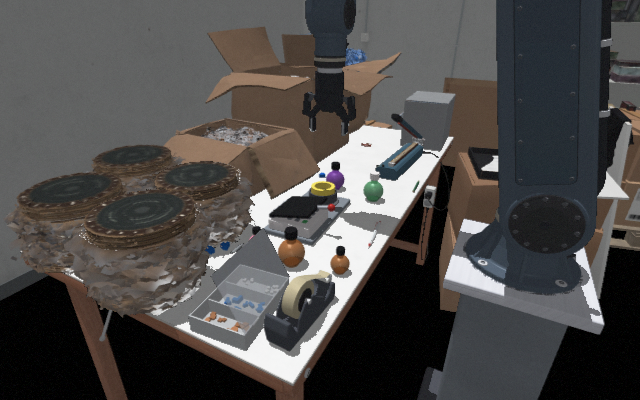

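View pics/side0.png

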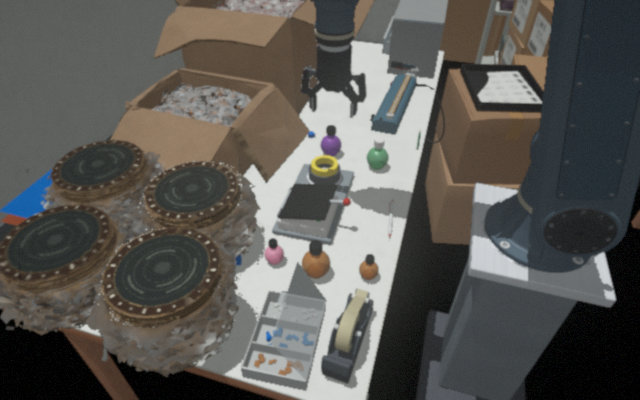

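View pics/wrist0.png

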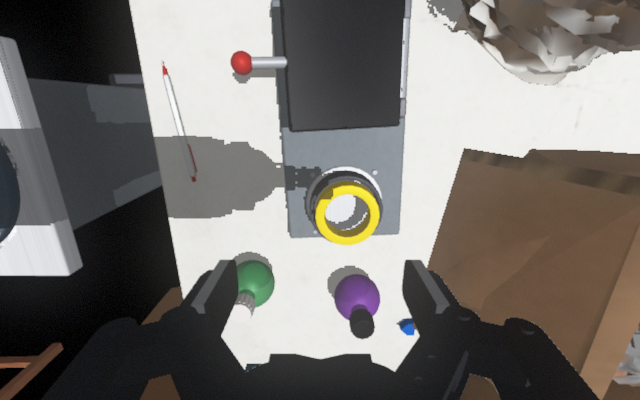

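Pictures: the scene and side views show the dock in mid-table. The red knob is at side (346,200), the ring at (325,166) and the green flask at (377,155).

Candidates in the side view:
- Large amber at (316,262)
- Small amber at (369,268)
- Pink at (274,253)
- Purple at (331,145)

The large amber fits, since pink and purple are excluded and it is the larger of the two left. I'll confirm it in a crop and measure.

```bash
python3 - <<'E'
from h import *
import pickle
D=pickle.load(open('d0.pkl','rb'))
a=cv2.resize(D['side']['image'][220:300,250:400],None,fx=5,fy=5,interpolation=cv2.INTER_CUBIC)
cv2.imwrite('pics/crop1.png',a)
def blobs(n,lo,hi,mn=15):
    h=cv2.cvtColor(D[n]['image'],cv2.COLOR_BGR2HSV);m=cv2.inRange(h,lo,hi)
    k,l,st,c=cv2.connectedComponentsWithStats(m)
    return [(st[i].tolist(),c[i].round(1).tolist()) for i in range(1,k) if st[i][4]>=mn]
for nm,lo,hi in [('red',(0,180,90),(4,255,255)),('yel',(24,150,100),(34,255,255)),('amb',(5,150,60),(16,255,255)),('green',(50,80,30),(85,255,255))]:
    for n in D: print(nm,n,blobs(n,lo,hi,30)[:12])
E
```

```text
red scene []
red side []
red wrist []
yel scene [([311, 182, 24, 14, 228], [322.8, 188.4])]
yel side []
yel wrist [([315, 182, 65, 63, 1700], [346.1, 212.2])]
amb scene [([283, 240, 18, 5, 56], [291.2, 241.6]), ([284, 256, 18, 11, 124], [291.7, 260.7]), ([334, 267, 13, 7, 63], [339.6, 269.5])]
amb side [([4, 216, 20, 8, 104], [13.3, 219.7])]
amb wrist []
green scene [([364, 181, 19, 13, 173], [372.8, 187.4]), ([367, 194, 12, 7, 61], [372.6, 197.4])]
green side [([372, 161, 10, 7, 40], [376.2, 163.7])]
green wrist [([238, 263, 35, 43, 1043], [255.0, 282.1])]
```

View pics/crop1.png

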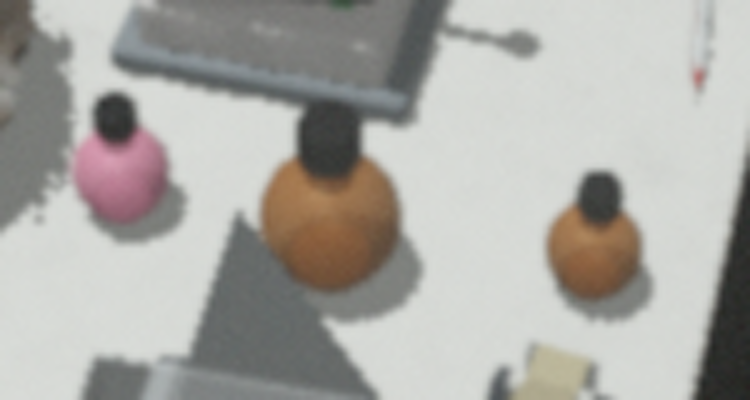

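The crop confirms it: the large amber flask with a black cap is at crop (330,215), against the small one at (595,245) and pink at (120,170). Now I'll measure.

```bash
python3 - <<'E'
from h import *
import pickle
D=pickle.load(open('d0.pkl','rb'))
def blob(n,lo,hi,box):
    x0,y0,x1,y1=box
    h=cv2.cvtColor(D[n]['image'],cv2.COLOR_BGR2HSV)[y0:y1,x0:x1];m=cv2.inRange(h,lo,hi)
    k,l,st,c=cv2.connectedComponentsWithStats(m)
    i=1+np.argmax(st[1:,4]);s=st[i];
    ctr=(x0+s[0]+(s[2]-1)/2,y0+s[1]+(s[3]-1)/2)
    return ctr,s[2:].tolist(),(c[i]+[x0,y0]).round(1)
B={}
for nm,lo,hi,bx in [
 ('knob',(0,110,60),(8,255,255),{'scene':(320,195,345,220),'side':(335,190,360,212),'wrist':(220,40,260,85)}),
 ('amber',(4,90,40),(20,255,255),{'scene':(270,230,312,275),'side':(295,245,335,283)}),
 ('cap',(0,0,0),(180,255,75),{'scene':(280,225,303,241),'side':(305,238,330,256)}),
 ('ring',(20,100,70),(36,255,255),{'scene':(300,175,345,205),'side':(300,150,350,185),'wrist':(300,150,400,260)}),
 ('green',(40,50,25),(90,255,255),{'scene':(355,170,390,210),'side':(360,140,395,178)}),
]:
    rs=[]
    for n,b in bx.items():
        c,s,m=blob(n,np.array(lo),np.array(hi),b);print(nm,n,c,s,m)
        if not(nm in('ring','green')and n=='wrist'): rs.append(ray(D[n],c))
        if nm=='ring': print(plane(D[n],c,.066-(.004 if n!='wrist' else 0)))
        if nm=='amber': print(plane(D[n],c,.032))
        if nm=='cap': print(plane(D[n],c,.083))
        if nm=='knob': print(plane(D[n],c,.056))
    p,e=tri(rs);print('  TRI',p.round(4),np.round(e,4))
w=cv2.resize(D['scene']['image'][160:280,240:400],None,fx=5,fy=5,interpolation=cv2.INTER_CUBIC)
cv2.imwrite('pics/crop2.png',w)
E
```

```text
knob scene (np.float64(331.0), np.float64(207.0)) [7, 7, 36] [330.9 206.9]
[0.47816597 0.06804603 0.056     ]
knob side (np.float64(346.5), np.float64(201.0)) [6, 7, 31] [346.2 201. ]
[0.46208341 0.0872895  0.056     ]
knob wrist (np.float64(241.0), np.float64(62.5)) [21, 24, 374] [241.3  62.5]
[0.4473809  0.12070025 0.056     ]
  TRI [0.4551 0.1176 0.084 ] [0.0004 0.0004 0.0008]
amber scene (np.float64(291.0), np.float64(252.5)) [27, 28, 561] [291.1 252.2]
[0.47958037 0.28047604 0.032     ]
amber side (np.float64(315.5), np.float64(264.0)) [26, 25, 494] [315.4 264. ]
[0.48110082 0.28079806 0.032     ]
  TRI [0.4813 0.2786 0.03  ] [0.0006 0.0006]
cap scene (np.float64(290.5), np.float64(233.0)) [14, 15, 164] [290.7 233.2]
[0.48127229 0.27792235 0.083     ]
cap side (np.float64(315.5), np.float64(247.0)) [12, 15, 142] [315.3 247.3]
[0.48191386 0.27694118 0.083     ]
  TRI [0.4823 0.276  0.0818] [0.0001 0.0001]
ring scene (np.float64(322.5), np.float64(188.0)) [24, 15, 300] [322.7 188.4]
[ 0.55047962 -0.02356686  0.062     ]
ring side (np.float64(324.0), np.float64(165.0)) [27, 21, 402] [324.3 165.4]
[ 0.55477338 -0.02885192  0.062     ]
ring wrist (np.float64(347.0), np.float64(212.5)) [65, 64, 2041] [346.9 213.4]
[ 0.556403   -0.03434195  0.066     ]
  TRI [ 0.5574 -0.0377  0.055 ] [0. 0.]
green scene (np.float64(373.0), np.float64(190.5)) [19, 22, 308] [373.  190.5]
green side (np.float64(377.0), np.float64(158.0)) [19, 21, 321] [377.  157.7]
  TRI [ 0.4301 -0.1445  0.0314] [0.0006 0.0006]
```

View pics/crop2.png

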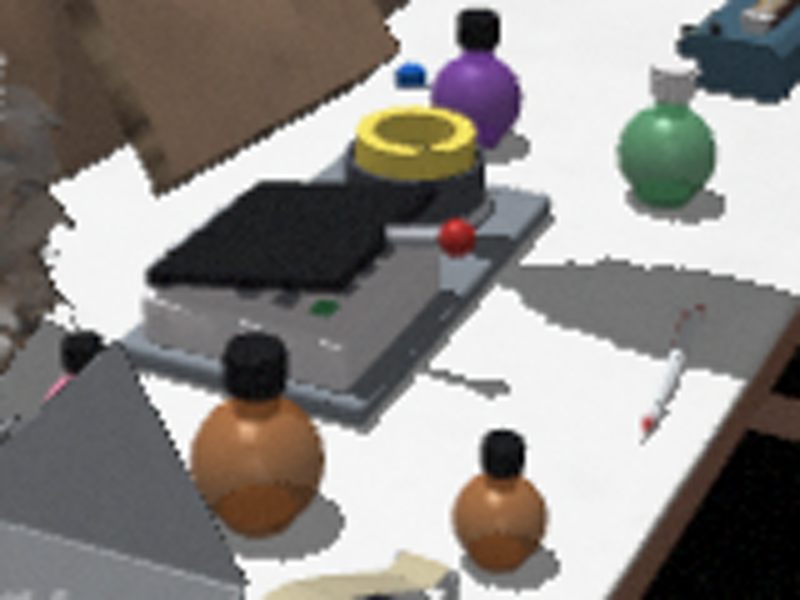

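```bash
python3 - <<'E'
from h import *
import pickle
D=pickle.load(open('d0.pkl','rb'))
d=D['wrist']
w=cv2.resize(d['image'][0:260,210:430],None,fx=2.7,fy=2.3,interpolation=cv2.INTER_CUBIC)
g=cv2.cvtColor(d['image'],cv2.COLOR_BGR2GRAY)
cv2.imwrite('pics/crop3.png',w)
# yellow top face: brighter yellow; inner hole & outer
h=cv2.cvtColor(d['image'],cv2.COLOR_BGR2HSV)
m=cv2.inRange(h,(20,100,70),(36,255,255))
for t in (150,180,200,220,235): 
    mm=cv2.inRange(h,(20,100,t),(36,255,255)); c,hh=cv2.findContours(mm,cv2.RETR_CCOMP,cv2.CHAIN_APPROX_NONE)
    for k in c:
        if len(k)>80: 
            e=cv2.fitEllipse(k); print(t,len(k),np.round(e[0],1),np.round(e[1],1),plane(d,e[0],.066).round(4))
for a in [(290,237),(398,234),(285,150),(405,150)]: print(a,plane(d,a,.016).round(4))
E
```

```text
150 182 [347.5 214.9] [57.6 64.2] [ 0.557  -0.0372  0.066 ]
150 125 [347.  214.9] [43.3 45.9] [ 0.5565 -0.0373  0.066 ]
180 180 [347.4 215.1] [57.2 63.9] [ 0.557  -0.0375  0.066 ]
180 128 [347.  215.1] [43.7 46.5] [ 0.5565 -0.0375  0.066 ]
200 178 [347.4 215.2] [56.9 63.3] [ 0.557  -0.0376  0.066 ]
200 128 [347.1 215.2] [43.9 46.8] [ 0.5566 -0.0376  0.066 ]
220 177 [347.5 215.3] [56.7 62.8] [ 0.5571 -0.0377  0.066 ]
220 129 [347.1 215.3] [44.1 47.5] [ 0.5566 -0.0377  0.066 ]
235 304 [347.4 215.3] [53.1 57.9] [ 0.5569 -0.0378  0.066 ]
(290, 237) [ 0.4851 -0.0888  0.016 ]
(398, 234) [ 0.6311 -0.0841  0.016 ]
(285, 150) [0.4829 0.0285 0.016 ]
(405, 150) [0.6298 0.0286 0.016 ]
```

View pics/crop3.png

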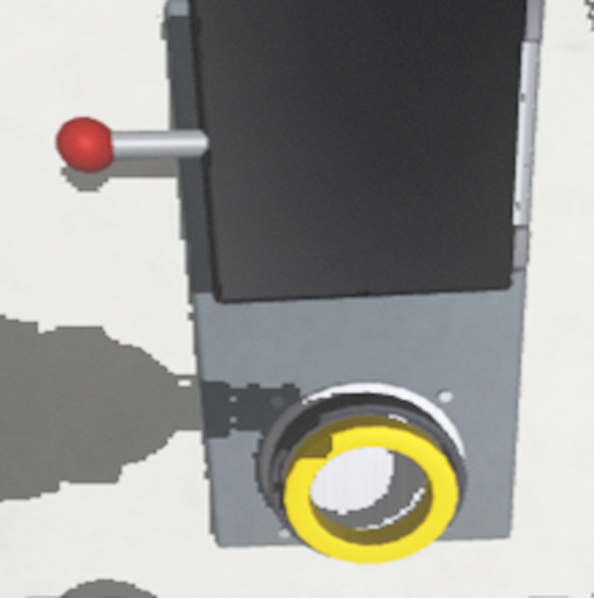

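Measurements:
- **Knob:** (0.455, 0.118, 0.084), about 11° open.
- **Hinge:** x about 0.607.
- **Ring:** (0.557, -0.0375).
- **Amber flask:** (0.481, 0.278), with cap height 0.082 and ball height 0.030, both as expected.
- **Dock yaw:** about 0.

First I move toward the knob and turn the jaws along y.

Call:
move_arm --steps '[0.02, -0.01, 0.01, -10, 0.05, -0.03, 0.02, -20, 0.08, -0.05, 0.03, -30, 0.11, -0.065, 0.03, -40, 0.118, -0.07, 0.03, -40]' --grip 0

```text
t: 0.78
ee_pos: [0.454, 0.1191, 0.2011]
eef_rot: [0.422, 0.907, -0.0, -0.0]
contact_force: [0.1, 0.1, -0.1]
grip_width: 0.0858
```

```bash
python3 - <<'E'
from h import *
s=ctrl.state();print(s['joint_positions'].round(3),s['ee_pos'].round(4),s['eef_rot'].round(4),s['contact_force'])
E
```

```text
[ 0.256  0.157 -0.197  1.218  0.     1.127] [0.454  0.1191 0.2011] [ 4.216e-01  9.068e-01 -1.000e-04 -3.000e-04] [ 0.1458772   0.11282332 -0.12579369]
```

Call:
move_arm --steps '[0, 0, 0.01, -10, 0, 0, 0.02, -20, 0, 0, 0.03, -30, 0, 0, 0.04, -40, 0, 0, 0.05, -50, 0, 0, 0.05, -50]'

```text
t: 1.52
ee_pos: [0.4548, 0.1175, 0.1507]
eef_rot: [0.002, 1.0, -0.0, -0.001]
contact_force: [0.6, -0.3, 0.8]
grip_width: 0.0854
```

```bash
python3 - <<'E'
from h import *
s=ctrl.state();print(s['joint_positions'].round(3),s['ee_pos'].round(4),s['eef_rot'].round(4))
d=cam('wrist','w1.png');cam('side','s1.png')
E
```

```text
[ 0.253  0.189 -0.292  1.092 -0.     0.257] [0.4548 0.1175 0.1507] [ 2.e-03  1.e+00 -2.e-04 -7.e-04]
```

View pics/w1.png

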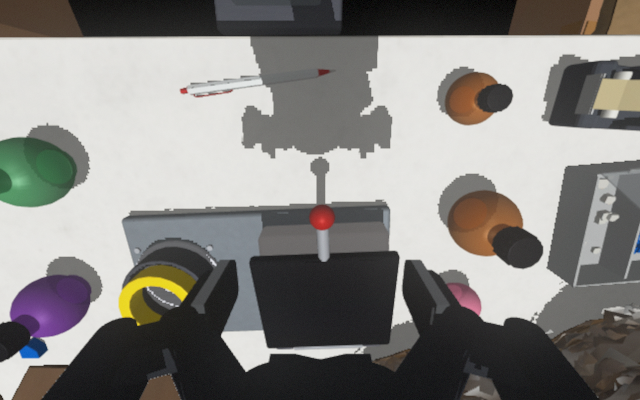

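The wrist view shows the knob at (321,217), centred between the jaws. A second ray will check its position.

```bash
python3 - <<'E'
from h import *
import pickle
D=pickle.load(open('d0.pkl','rb'));d=cam('wrist')
print(tri([ray(d,(321.5,217)),ray(D['scene'],(331,207)),ray(D['side'],(346.5,201)),ray(D['wrist'],(241,62.5))]))
T=np.array(d['world_from_camera']);print(T[:3,3])
E
```

```text
(array([0.45535965, 0.11750787, 0.08415308]), [np.float64(0.0008627692987041379), np.float64(0.00034851366387011264), np.float64(0.000313446681280526), np.float64(0.000992363300103158)])
[0.37380172 0.11677848 0.29365338]
```

Consistent. I descend 0.083 m, so the TCP goes to 0.068, and close.

Call:
move_arm --steps '[0, 0, 0.03, 0, 0, 0, 0.06, 0, 0, 0, 0.083, 0, 0, 0, 0.083, 0]'

```text
t: 2.17
ee_pos: [0.4541, 0.1177, 0.0675]
eef_rot: [0.001, 1.0, -0.0, -0.001]
contact_force: [-1.0, -0.2, 0.1]
grip_width: 0.0851
```

Call:
move_arm --steps '[0, 0, 0, 0, 0, 0, 0, 0, 0, 0, 0, 0, 0, 0, 0, 0, 0, 0, 0, 0, 0, 0, 0, 0]' --grip 1 --squeeze 20

```text
t: 2.92
ee_pos: [0.4551, 0.1185, 0.0685]
eef_rot: [-0.0, 1.0, 0.001, 0.0]
contact_force: [0.1, 5.2, 1.6]
grip_width: 0.0182
```

Call:
move_arm --steps '[-0.003, 0, -0.013, 0, -0.007, 0, -0.025, 0, -0.012, 0, -0.037, 0, -0.018, 0, -0.049, 0, -0.025, 0, -0.06, 0, -0.033, 0, -0.07, 0, -0.042, 0, -0.08, 0, -0.052, 0, -0.089, 0, -0.063, 0, -0.097, 0, -0.074, 0, -0.104, 0, -0.074, 0, -0.104, 0, -0.074, 0, -0.104, 0]'

```text
t: 4.42
ee_pos: [0.5293, 0.1209, 0.1726]
eef_rot: [-0.001, 1.0, 0.003, 0.0]
contact_force: [-0.2, 17.3, 1.7]
grip_width: 0.018
```

```bash
python3 - <<'E'
from h import *
d=cam('side','s2.png');e=cam('scene','c2.png');
a=np.hstack([d['image'][100:300,200:400],e['image'][100:300,240:440]])
cv2.imwrite('pics/c2b.png',cv2.resize(a,None,fx=2,fy=2))
E
```

```text
(no output)
```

View pics/c2b.png

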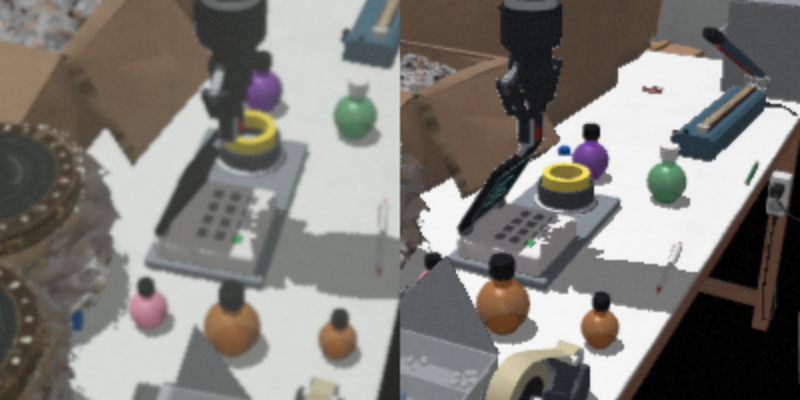

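The screen is up at about 60°, but there is a 17 N sideways load. I ease that off in y, then open and back away upward.

Call:
move_arm --steps '[0, 0.002, 0, 0, 0, 0.003, 0, 0, 0, 0.003, 0, 0]'

```text
t: 4.9
ee_pos: [0.529, 0.1213, 0.1724]
eef_rot: [-0.0, 1.0, 0.0, -0.0]
contact_force: [-0.3, 5.2, 3.6]
grip_width: 0.0181
```

Call:
move_arm --steps '[0, 0, 0, 0, 0, 0, 0, 0, 0, 0, 0, 0, 0, 0, 0, 0, 0, 0, 0, 0, 0, 0, -0.03, 0, 0, 0, -0.07, 0, 0.01, 0, -0.11, 0, 0.02, 0, -0.12, 0]' --grip 0

```text
t: 6.02
ee_pos: [0.5096, 0.1212, 0.2946]
eef_rot: [0.0, 1.0, 0.0, 0.002]
contact_force: [0.2, 0.0, -0.3]
grip_width: 0.0853
```

```bash
python3 - <<'E'
from h import *
rs=[]
for n,b in [('side',None),('scene',None),('wrist',None)]:
    d=cam(n,n+'3.png');h=cv2.cvtColor(d['image'],cv2.COLOR_BGR2HSV)
    m=cv2.inRange(h,(0,120,60),(8,255,255));k,l,st,c=cv2.connectedComponentsWithStats(m)
    p=proj(d,(.53,.119,.188));print(n,p)
    best=min(range(1,k),key=lambda i:np.linalg.norm(c[i]-p)-(1000 if st[i][4]>1e9 else 0))
    q=[i for i in range(1,k) if np.linalg.norm(c[i]-p)<25 and st[i][4]>8]
    print([(c[i].round(1),st[i].tolist()) for i in q])
    if q:
        s=st[max(q,key=lambda i:st[i][4])];rs.append(ray(d,(s[0]+(s[2]-1)/2,s[1]+(s[3]-1)/2)))
p,e=tri(rs);print(p,e,np.degrees(np.arcsin((p[2]-.055)/.154)), np.degrees(np.arctan2(p[2]-.055,.607-p[0])))
print(ctrl.state()['contact_force'],ctrl.state()['ee_pos'])
E
```

```text
side [315.93288179 160.2338985 ]
[(array([316.9, 161.8]), [313, 159, 9, 7, 41])]
scene [305.54143934 164.53012051]
[(array([306.3, 165.8]), [303, 163, 7, 7, 38])]
wrist [319.29326697 222.32760128]
[(array([320.4, 217.8]), [311, 207, 20, 22, 342])]
[0.52716672 0.12034726 0.1846955 ] [np.float64(7.156082057659022e-05), np.float64(0.0007077801677663045), np.float64(0.0006387574415593024)] 57.37089473724565 58.38587911704382
[ 0.54370691  0.71533981 -0.08612308] [0.50868379 0.1210156  0.29206215]
```

View pics/scene3.png

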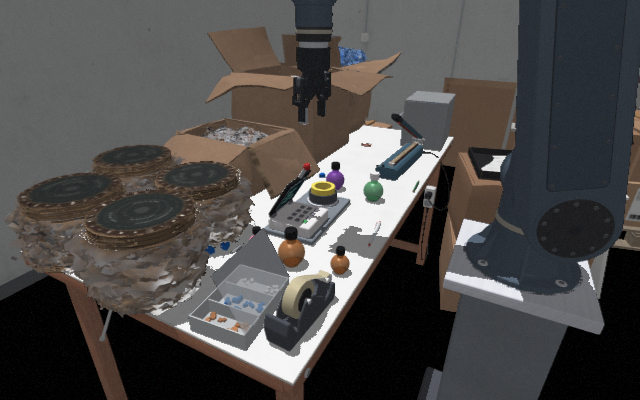

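View pics/wrist3.png

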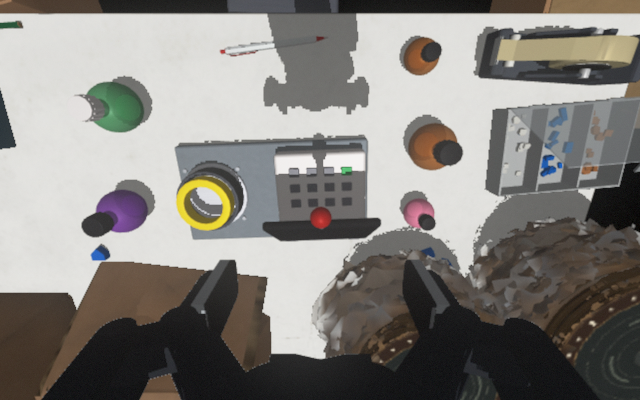

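The screen reads 57–59° open and is released. The wrist view shows the knob at (321,217), amber flask cap at (447,152) and ring at (205,203). I refine the flask and ring positions from this view.

```bash
python3 - <<'E'
from h import *
d=cam('wrist');h=cv2.cvtColor(d['image'],cv2.COLOR_BGR2HSV)
c,_=cv2.findContours(cv2.inRange(h,(20,100,200),(36,255,255)),cv2.RETR_CCOMP,cv2.CHAIN_APPROX_NONE)
for k in c:
    if len(k)>60:
        e=cv2.fitEllipse(k);print('ring',np.round(e[0],1),np.round(e[1],1),plane(d,e[0],.066).round(4))
m=cv2.inRange(h[130:175,425:470],(0,0,0),(180,255,60));k,l,st,cc=cv2.connectedComponentsWithStats(m)
i=1+np.argmax(st[1:,4]);print(st[i],cc[i]+[425,130])
for z in(.083,.094): print('cap',plane(d,cc[i]+[425,130],z))
import pickle
D=pickle.load(open('d0.pkl','rb'))
print(tri([ray(d,cc[i]+[425,130]),ray(D['scene'],(290.6,233.1)),ray(D['side'],(315.4,247.1))]))
print(ctrl.state()['ee_pos'],ctrl.state()['t'])
E
```

```text
ring [202.5 205.2] [47.5 55. ] [ 0.5553 -0.0386  0.066 ]
ring [202.6 205.4] [36.6 41.8] [ 0.5557 -0.0385  0.066 ]
[  9  11  16  22 136] [439.99264706 149.36764706]
cap [0.47801466 0.26391893 0.083     ]
cap [0.47642411 0.25939705 0.094     ]
(array([0.48326492, 0.26915018, 0.07519901]), [np.float64(0.004401941279265214), np.float64(0.003396554443929916), np.float64(0.001576509043604062)])
[0.50867052 0.12093797 0.29136373] 6.225
```

Call:
move_arm --steps '[0.01, 0.05, 0, 0, 0.02, 0.1, 0, 0, 0.03, 0.156, 0, 0, 0.03, 0.156, 0.06, 0, 0.03, 0.156, 0.1, 0, 0.03, 0.156, 0.13, 0, 0.03, 0.156, 0.13, 0]' --grip 0.4

```text
t: 7.1
ee_pos: [0.4772, 0.276, 0.159]
eef_rot: [-0.0, 1.0, -0.002, -0.003]
contact_force: [0.3, -0.1, 0.2]
grip_width: 0.0513
```

```bash
python3 - <<'E'
from h import *
d=cam('wrist','w4.png');e=cam('side','s4.png');print(ctrl.state()['ee_pos'],ctrl.state()['eef_rot'].round(4))
E
```

```text
[0.47902119 0.27693663 0.1622612 ] [ 1.e-04  1.e+00 -2.e-04 -4.e-04]
```

View pics/w4.png

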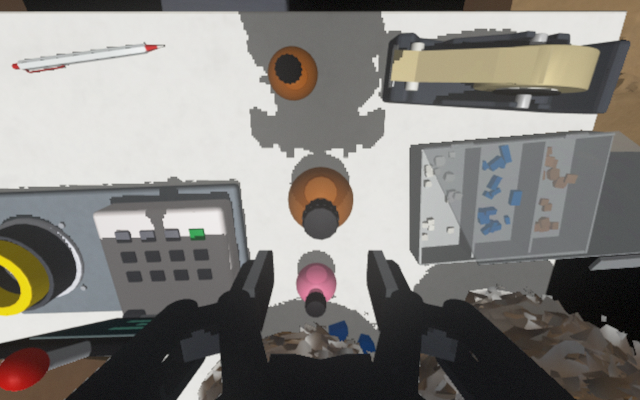

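View pics/s4.png

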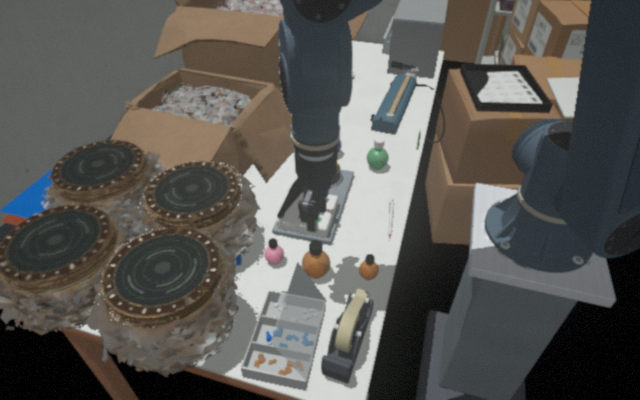

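The wrist view has the amber cap at (321,219), centred between the jaws. The previous wrist cap mask was only partial, so I re-measure here.

```bash
python3 - <<'E'
from h import *
import pickle
D=pickle.load(open('d0.pkl','rb'))
d=cam('wrist');h=cv2.cvtColor(d['image'],cv2.COLOR_BGR2HSV)
o=[295,195]
m=cv2.inRange(h[195:245,295:348],(0,0,0),(180,255,95));k,l,st,cc=cv2.connectedComponentsWithStats(m)
i=1+np.argmax(st[1:,4]);s=st[i];c=np.array([o[0]+s[0]+(s[2]-1)/2,o[1]+s[1]+(s[3]-1)/2]);print(s,cc[i]+o,c)
for z in(.083,.088,.094): print('cap',plane(d,c,z).round(4))
print(tri([ray(d,c),ray(D['scene'],(290.6,233.1)),ray(D['side'],(315.4,247.1))]))
s=ctrl.state();print(s['ee_pos'],s['eef_rot'].round(4))
E
```

```text
[   6    0   36   40 1128] [318.6143617  214.27216312] [318.5 214.5]
cap [0.4825 0.2742 0.083 ]
cap [0.4806 0.2742 0.088 ]
cap [0.4783 0.2743 0.094 ]
(array([0.48326805, 0.27431167, 0.08003235]), [np.float64(0.0003441183790325327), np.float64(0.00017649139495823718), np.float64(0.0004760798946577222)])
[0.47946425 0.27718091 0.16301916] [1.e-04 1.e+00 2.e-04 3.e-04]
```

Call:
move_arm --steps '[-0.003, -0.001, 0.03, 0, -0.003, -0.001, 0.06, 0, -0.003, -0.001, 0.094, 0, -0.003, -0.001, 0.094, 0, -0.003, -0.001, 0.094, 0]'

```text
t: 7.88
ee_pos: [0.483, 0.2765, 0.0701]
eef_rot: [0.0, 1.0, 0.001, 0.001]
contact_force: [-0.1, 0.7, 0.8]
grip_width: 0.0514
```

Call:
move_arm --steps '[0, 0, 0, 0, 0, 0, 0, 0, 0, 0, 0, 0, 0, 0, 0, 0, 0, 0, 0, 0]' --grip 1 --squeeze 60

```text
t: 8.5
ee_pos: [0.483, 0.2765, 0.0701]
eef_rot: [0.0, 1.0, 0.001, 0.001]
contact_force: [-0.2, -0.7, 6.6]
grip_width: 0.0261
```

```bash
python3 - <<'E'
from h import *
d=cam('wrist','w5.png');e=cam('side','s5.png');s=ctrl.state();print(s['ee_pos'],s['eef_rot'].round(4),s['contact_force'],s['wrist_torque'],s['grip_width'])
cv2.imwrite('pics/s5b.png',cv2.resize(e['image'][180:320,230:420],None,fx=4,fy=4,interpolation=cv2.INTER_CUBIC))
E
```

```text
[0.48299621 0.27650145 0.07010587] [0.0e+00 1.0e+00 7.0e-04 1.3e-03] [-1.24432446 -1.84469891  7.87600302] [-0.1358684   0.12133365  0.00731173] 0.026150732330544962
```

View pics/s5b.png

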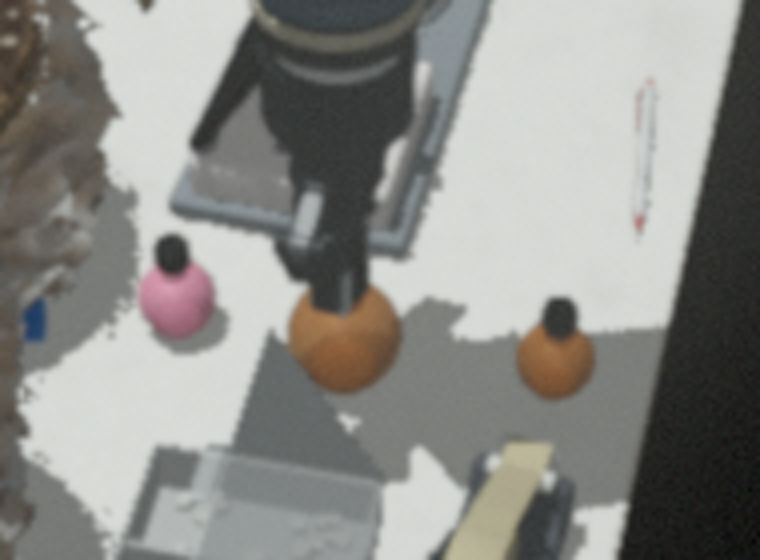

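View pics/w5.png

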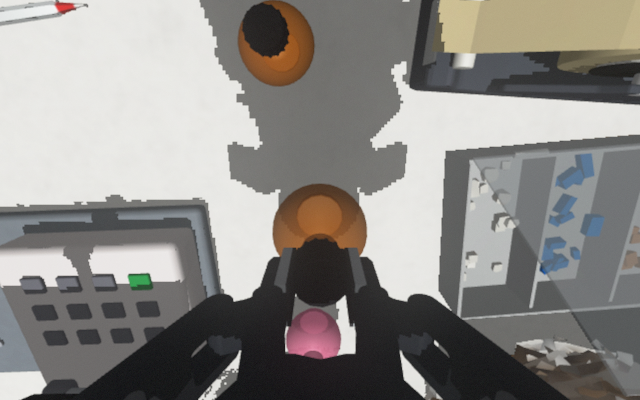

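Gripped, with the width at 26 mm where the knob's 20 mm read 18. I lift and check.

Call:
move_arm --steps '[0, 0, -0.01, 0, 0, 0, -0.04, 0, 0, 0, -0.08, 0, 0, 0, -0.12, 0, 0, 0, -0.16, 0, 0, 0, -0.2, 0, 0, 0, -0.235, 0, 0, 0, -0.25, 0, 0, 0, -0.25, 0]'

```text
t: 9.72
ee_pos: [0.4823, 0.2762, 0.32]
eef_rot: [-0.0, 1.0, 0.001, 0.001]
contact_force: [-0.7, 0.5, -1.3]
grip_width: 0.026
```

```bash
python3 - <<'E'
from h import *
s=ctrl.state();print(s['ee_pos'],s['eef_rot'].round(4),s['contact_force'],s['wrist_torque'],s['grip_width'])
e=cam('side');f=cam('scene')
a=[]
for d in (e,f):
    p=proj(d,(.48,.277,.28)).astype(int);print(p);a.append(cv2.resize(d['image'][max(p[1]-60,0):max(p[1]-60,0)+130,p[0]-60:p[0]+70],(400,400)))
cv2.imwrite('pics/l6.png',np.hstack(a))
E
```

```text
[0.48225741 0.27618711 0.31996249] [-0.0e+00  1.0e+00  7.0e-04  1.2e-03] [-0.69901069  0.49672562 -1.3053197 ] [ 0.01090414 -0.00221704 -0.0028138 ] 0.026021499611692277
[315 173]
[289 150]
```

View pics/l6.png

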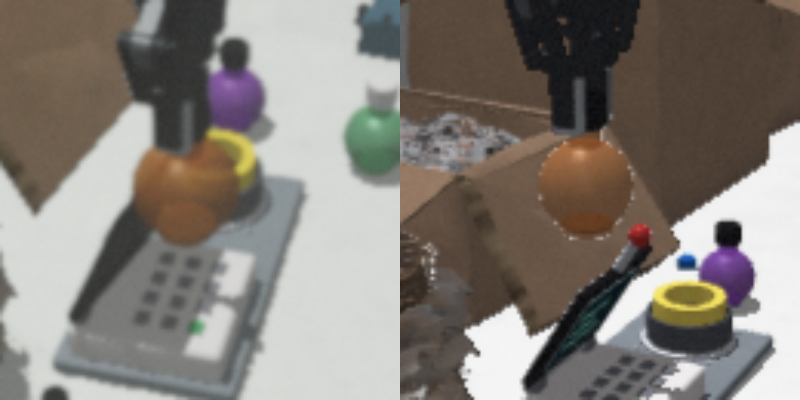

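The flask hangs upright in the jaws in both crops. I carry it across to above the ring.

Call:
move_arm --steps '[-0.01, -0.04, 0, 0, -0.02, -0.085, 0, 0, -0.03, -0.13, 0, 0, -0.04, -0.175, 0, 0, -0.05, -0.22, 0, 0, -0.06, -0.265, 0, 0, -0.07, -0.3, 0, 0, -0.074, -0.314, 0, 0, -0.074, -0.314, 0.05, 0, -0.074, -0.314, 0.1, 0, -0.074, -0.314, 0.13, 0, -0.074, -0.314, 0.13, 0]'

```text
t: 11.32
ee_pos: [0.554, -0.0373, 0.1859]
eef_rot: [-0.0, 1.0, 0.0, -0.003]
contact_force: [0.2, -0.2, -0.6]
grip_width: 0.0265
```

```bash
cat > m.py <<'E'
from h import *
s=ctrl.state();tcp=s['ee_pos'];print(tcp,s['eef_rot'].round(4),s['contact_force'].round(2),s['t'])
def bbox(d,lo,hi,p,r):
    h=cv2.cvtColor(d['image'],cv2.COLOR_BGR2HSV);x0,y0=max(int(p[0]-r),0),max(int(p[1]-r),0)
    m=cv2.inRange(h[y0:int(p[1]+r),x0:int(p[0]+r)],lo,hi);k,l,st,c=cv2.connectedComponentsWithStats(m)
    i=1+np.argmax(st[1:,4]);s=st[i];return (x0+s[0]+(s[2]-1)/2,y0+s[1]+(s[3]-1)/2),s[2:].tolist()
R={'ball':[],'ring':[],'knob':[]};V=[]
for n in('side','scene'):
    d=cam(n)
    for nm,lo,hi,p,r in [('ball',(4,90,30),(19,255,255),tcp-[0,0,.038],24),('ring',(21,110,70),(36,255,255),np.array([.556,-.038,.062]),26),('knob',(0,120,60),(8,255,255),np.array([.527,.12,.185]),12)]:
        try: c,sz=bbox(d,lo,hi,proj(d,p),r)
        except Exception as e: print(n,nm,'none');continue
        print(n,nm,c,sz);R[nm].append(ray(d,c))
        if nm=='ball': print('  onplane',plane(d,c,tcp[2]-.038))
    p=proj(d,(.556,-.038,.1)).astype(int);V.append(cv2.resize(d['image'][max(p[1]-60,0):max(p[1]-60,0)+110,p[0]-55:p[0]+55],(400,400)))
for k,v in R.items():
    if len(v)==2: print(k,*[np.round(q,4) for q in tri(v)])
cv2.imwrite('pics/'+sys.argv[1],np.hstack(V))
E
python3 m.py m7.png
```

```text
[ 0.55397807 -0.03727797  0.18587462] [-3.0e-04  1.0e+00  3.0e-04 -2.8e-03] [ 0.2  -0.18 -0.6 ] 11.325
side ball (np.float64(325.0), np.float64(137.5)) [21, 24, 289]
  onplane [ 0.55363891 -0.03228853  0.14787462]
side ring (np.float64(325.0), np.float64(165.0)) [23, 21, 275]
side knob (np.float64(316.5), np.float64(162.0)) [8, 7, 41]
scene ball (np.float64(324.0), np.float64(159.0)) [21, 23, 368]
  onplane [ 0.55694549 -0.04306588  0.14787462]
scene ring (np.float64(322.5), np.float64(188.0)) [24, 15, 297]
scene knob (np.float64(306.0), np.float64(166.5)) [7, 8, 40]
ball [ 0.5505 -0.0265  0.1533] [0.0017 0.0017]
ring [ 0.5543 -0.0336  0.0579] [0.0011 0.0011]
knob [0.5291 0.1181 0.1826] [0.0001 0.0001]
```

View pics/m7.png

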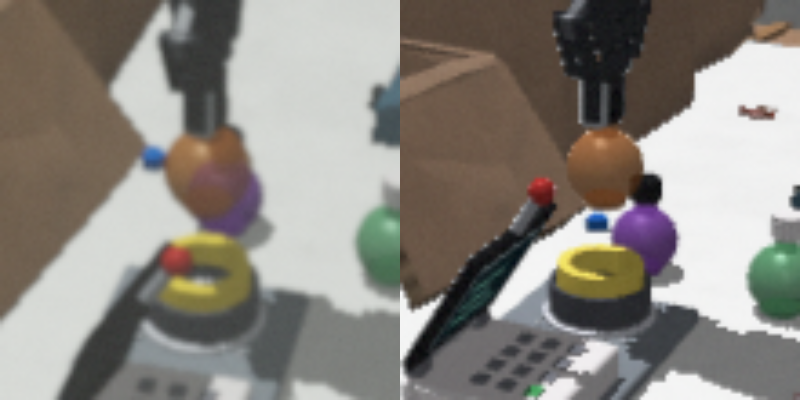

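The crops show the flask nearly over the ring. In the scene crop it is about 1 px (3 mm) right, which means about 2.5 mm short in x and agrees with the TCP reading. I correct this and go down to 7 mm above seating.

```bash
python3 - <<'E'
from h import *
for i in range(3):
    cam('scene');s=ctrl.state();print(s['ee_pos'].round(4),s['contact_force'].round(2))
E
```

```text
[ 0.5566 -0.0377  0.1896] [-0.28 -1.08 -1.36]
[ 0.5568 -0.0378  0.1899] [-0.52 -0.07 -1.68]
[ 0.5569 -0.0379  0.1899] [-0.71 -0.47 -1.66]
```

It had not settled before and now reads (0.5569, -0.0379). I measure again.

```bash
cat > n.py <<'E'
from h import *
out=[]
for n in('scene','side'):
    d=cam(n);h=cv2.cvtColor(d['image'],cv2.COLOR_BGR2HSV);tcp=ctrl.state()['ee_pos']
    p=proj(d,tcp-[0,0,.038]);r=proj(d,(.5563,-.038,.066))
    x0,y0=int(p[0])-25,int(p[1])-20;big=cv2.resize(d['image'][y0:y0+70,x0:x0+50],None,fx=8,fy=8,interpolation=cv2.INTER_CUBIC)
    # row-wise extents of amber
    row=int(round(p[1]))
    for rr in range(row-6,row+7,3):
        a=np.where(cv2.inRange(h[rr:rr+1,x0:x0+50],(4,70,30),(19,255,255))[0])[0]+x0
        print(n,'amber row',rr,a.min(),a.max(),(a.min()+a.max())/2) if len(a) else 0
    yy=int(round(r[1]))
    for rr in range(yy-6,yy+8,2):
        a=np.where(cv2.inRange(h[rr:rr+1,x0:x0+50],(21,90,60),(36,255,255))[0])[0]+x0
        print(n,'ring row',rr,a.min(),a.max(),(a.min()+a.max())/2) if len(a) else 0
    print('pred ball',p,'pred ring',r)
    out.append(big)
cv2.imwrite('pics/'+sys.argv[1],np.hstack(out)); print(ctrl.state()['ee_pos'].round(4))
E
python3 n.py n8.png
```

```text
scene amber row 152 298 332 315.0
scene amber row 155 298 333 315.5
scene amber row 158 298 333 315.5
scene amber row 161 298 333 315.5
scene amber row 164 298 332 315.0
scene ring row 181 322 323 322.5
scene ring row 183 313 331 322.0
scene ring row 185 312 333 322.5
scene ring row 187 312 334 323.0
scene ring row 189 311 334 322.5
scene ring row 191 311 334 322.5
pred ball [323.31497803 158.30662471] pred ring [322.93396776 184.75778345]
side amber row 129 299 334 316.5
side amber row 132 299 334 316.5
side amber row 135 299 334 316.5
side amber row 138 299 322 310.5
side amber row 141 299 328 313.5
side ring row 156 319 330 324.5
side ring row 158 318 334 326.0
side ring row 160 322 335 328.5
side ring row 162 323 336 329.5
side ring row 164 330 336 333.0
side ring row 166 332 337 334.5
side ring row 168 316 337 326.5
pred ball [324.54268805 134.96058254] pred ring [324.44037429 161.75225009]
[ 0.5566 -0.038   0.1894]
```

View pics/n8.png

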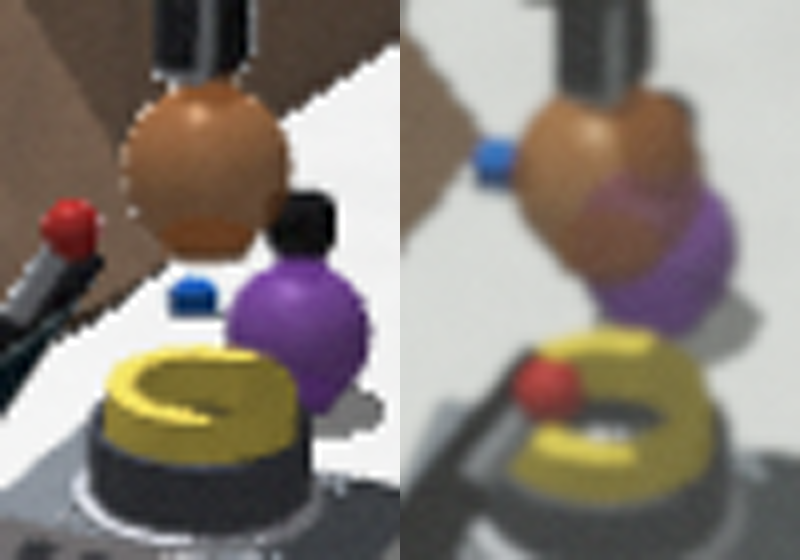

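In both views the ball is within about 0.5 px of the ring's centre. Scene crop: ball 206, ring 202. Side crop: ball 207, ring 210. I descend.

Call:
move_arm --steps '[0, 0, 0.02, 0, 0, 0, 0.04, 0, 0, 0, 0.055, 0, 0, 0, 0.06, 0, 0, 0, 0.06, 0, 0, 0, 0.06, 0]'

```text
t: 12.42
ee_pos: [0.5564, -0.038, 0.1289]
eef_rot: [0.0, 1.0, -0.0, 0.0]
contact_force: [0.6, -0.1, -1.6]
grip_width: 0.0263
```

Call:
move_arm --steps '[0, 0, 0.004, 0, 0, 0, 0.006, 0, 0, 0, 0.007, 0, 0, 0, 0.007, 0, 0, 0, 0.007, 0]'

```text
t: 13.05
ee_pos: [0.5563, -0.0379, 0.1215]
eef_rot: [-0.0, 1.0, 0.0, 0.0]
contact_force: [0.9, 1.5, 3.3]
grip_width: 0.0261
```

```bash
python3 n.py n9.png | tail -1; python3 -c "
from h import *
s=ctrl.state();print(s['contact_force'],s['wrist_torque'],s['ee_pos'])"
```

```text
[ 0.5562 -0.0379  0.1215]
[0.83935745 2.24942104 2.94216505] [ 0.4069951  -0.30386708  0.03011367] [ 0.55619193 -0.03792016  0.12147018]
```

View pics/n9.png

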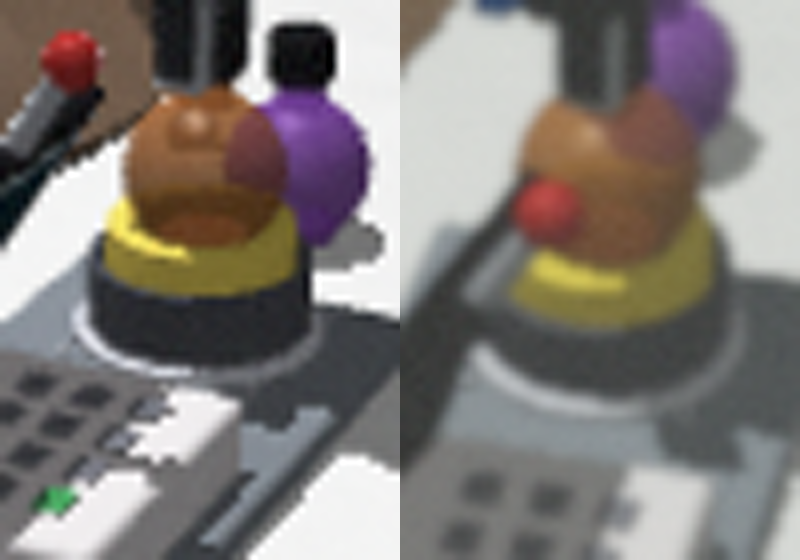

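The flask is seated in the ring in both views, with about 4.5 N of contact at the expected height. There is a small lateral force of +2 N in y. I shift slightly with it and press.

Call:
move_arm --steps '[0, 0.0005, 0.002, 0, 0, 0.0005, 0.005, 0, 0, 0.0005, 0.008, 0, 0, 0.0005, 0.01, 0, 0, 0.0005, 0.012, 0, 0, 0.0005, 0.012, 0, 0, 0.0005, 0.012, 0]'

```text
t: 14.02
ee_pos: [0.5567, -0.0374, 0.1099]
eef_rot: [-0.0, 1.0, 0.0, 0.001]
contact_force: [1.8, 2.6, 9.0]
grip_width: 0.026
```

Call:
move_arm --steps '[0, 0, 0.002, 0, 0, 0, 0.004, 0, 0, 0, 0.005, 0, 0, 0, 0.005, 0, 0, 0, 0.005, 0]'

```text
t: 14.65
ee_pos: [0.5575, -0.0372, 0.1066]
eef_rot: [-0.0, 1.0, 0.0, 0.002]
contact_force: [-1.5, 2.9, 24.0]
grip_width: 0.0263
```

The force has stepped up to 24 N after about 15 mm of travel, so the ring is at its stop. Now I check stillness, tilt, the screen and the clearance.

```bash
python3 m.py m10.png | grep -v onplane; python3 - <<'E'
from h import *
for i in range(4):
    d=cam(['wrist','scene'][i%2],'f%d.png'%i);s=ctrl.state();print(s['ee_pos'].round(4),s['contact_force'].round(1),s['joint_velocities'].round(4).max())
E
python3 n.py n10.png | tail -1
```

```text
[ 0.55752477 -0.03720985  0.10659454] [-1.0e-04  1.0e+00  2.0e-04  2.2e-03] [-1.48  2.86 24.01] 14.65
side ball (np.float64(325.0), np.float64(162.0)) [21, 21, 298]
side ring (np.float64(325.0), np.float64(170.5)) [25, 12, 107]
side knob (np.float64(317.0), np.float64(162.0)) [9, 9, 53]
scene ball (np.float64(322.5), np.float64(183.5)) [20, 20, 279]
scene ring (np.float64(322.5), np.float64(191.5)) [24, 8, 81]
scene knob (np.float64(306.0), np.float64(166.0)) [7, 7, 40]
ball [ 0.5504 -0.0229  0.0772] [0.0001 0.0001]
ring [ 0.5486 -0.0193  0.0522] [0.0005 0.0005]
knob [0.5268 0.1219 0.1857] [0.0003 0.0003]
[ 0.5576 -0.0372  0.1066] [-0.7  3.1 23.4] 0.0003
[ 0.5576 -0.0372  0.1066] [-1.2  3.9 23.4] 0.0018
[ 0.5575 -0.0372  0.1066] [-0.   3.9 23. ] 0.0005
[ 0.5575 -0.0372  0.1066] [-0.8  3.7 23.1] 0.0011
[ 0.5576 -0.0372  0.1066]
```

View pics/n10.png

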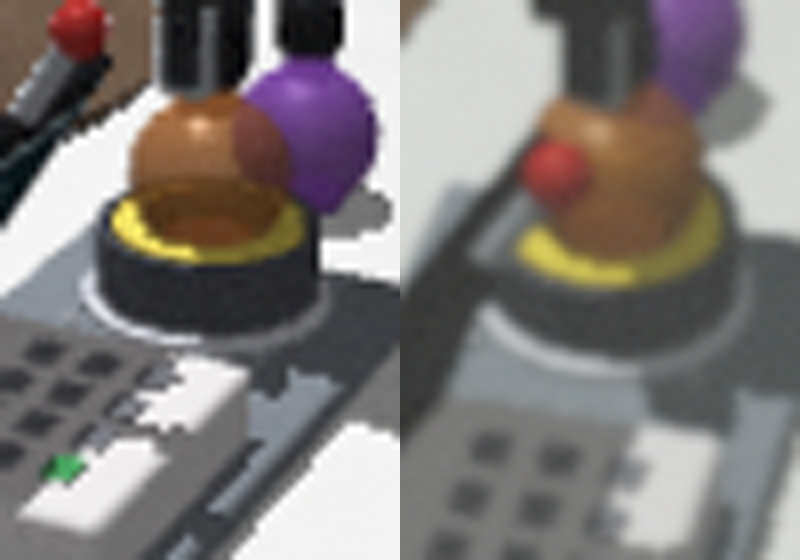

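View pics/f1.png

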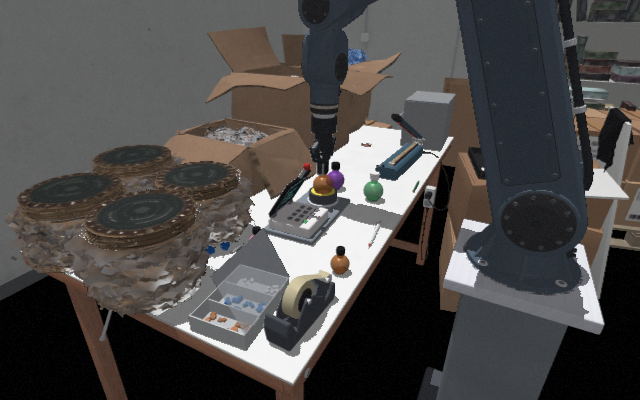

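View pics/f2.png

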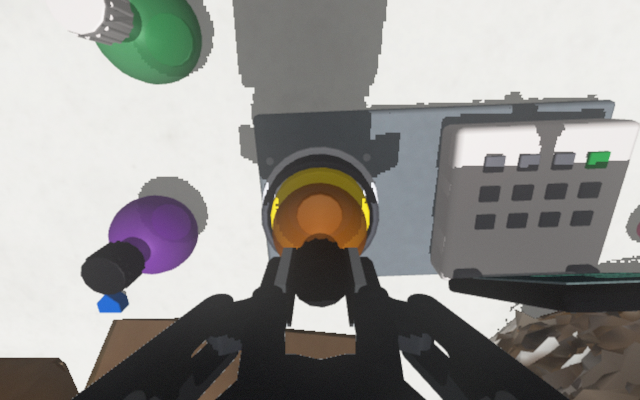

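The ring is level with the cup's rim, and the flask is upright and centred (ball at wrist (320,215), cup at (320,205)). The knob still reads about 58°, the arm is still, and the green flask and dispenser are where they were. I hand in.

```bash
python3 -c "
from h import *
print(ctrl.sign_off())"
```

```text
the job is handed in; nothing more can be done
None
```

I raised the screen by its red knob and let go of it. I then carried the large amber flask over the screen, set it in the yellow ring and pressed it to the stop. I handed the job in at about 15 s of robot time with the flask still held down; the interface gives no verdict.

**Last checks:**
- **Screen:** about 58° open (57–59° depending on how it is computed), a little under the 60° aimed for but within 54–66°.
- **Ring:** it looks level with the cup's rim in the scene and side views. The TCP travelled about 15 mm from contact, and the force then rose to 23–24 N, more than the spring's 13 N at the stop.
- **Flask:** upright and visually centred in the ring, and the arm was still. A sideways load of about 3–4 N remained.
- **Other objects:** the green flask and tape dispenser look unmoved.

**Checks that disagreed:**
- The last triangulation of ball and ring was off by up to about 18 mm, because the purple flask behind and the partly hidden ring spoiled the colour masks. I relied on the arm's own position, the two wrist-view ring fits (1–2 mm apart) and ball and ring extents read off enlarged crops.
- One mid-task wrist reading of the cap caught only part of it, so I discarded it and measured again.

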